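# Close the desk book rack up by one hole

## Task

A book in the desk rack has slumped over because the sliding bookend stands one hole too far out: pull up its spring lock knob, slide the bookend to the next hole towards the books so that the book is stood upright again, and let the lock pin go fully down into that hole. Finish while still holding the knob with the pin down in its hole (do not let go at the end: I will put more books in while you hold it). Keep all the books standing in the rack and leave the other things on the desk where they are.

Things in the scene. Friction and masses are not known exactly. Their poses are not given: they have to be found in the camera images.
- book_rack: book rack fixed to the desk: two parallel 25 mm square aluminium tubes, 440 long, tops 37 mm above the desk; the books stand on them. Origin: on the desk under the rack's middle; y along the tubes towards the fixed end plate (inner face y = +196 mm), x across, away from the robot, z up. The front tube (x = -45 mm) has 11 mm holes in its top, 40 mm apart; the rear one (x = +45) is plain
- carriage_top (a point): on the sliding bookend, which rides on both tubes: where the plunger's axis meets the top of its carriage plate (125 x 50 mm, 42 mm above the desk). 75 to 79 mm from here towards the books (+y of the rack) stands its steel end plate, 150 wide, up to 181 mm above the desk; two low braces join them 45 and 90 mm to +x of here. At this side of the end plate nothing else is in the way
- next_hole (a point): the hole to lock in: its mouth in the top of the front tube, 40 mm towards the books from the plunger's axis at the start, 37 mm above the desk; it shows in the gap between carriage plate and end plate until the carriage covers it. Fixed to the rack
- rack_slide (a joint): travel of the sliding bookend along the tubes in m: 0 = the hole it starts locked in, positive towards the books (+y of book_rack); next hole at 0.040. Unlocked it slides against about 3 N of friction. The pin has 1.5 mm of play in a hole either way; its round nose finds the hole from about 2 mm off
- lock_plunger (a joint): lift of the spring lock plunger in m: 0 = pin fully down in a hole, 0.016 = fully pulled (stop). The 8 mm pin is clear of the tube from 0.011 up; over solid tube it rests at 0.011. The spring pushes it down with 6 N at 0, 10.5 N at the stop; it does not latch up, so it must be held pulled while the bookend starts to move
- pull_knob: black ribbed round knob on top of the plunger, 25 mm diameter over its lower 18 mm, a 29 mm rim above, 26 high in all. Origin: centre of its underside, 65.5 mm above the desk when the pin is down; z up. It moves with plunger and bookend and does not turn. Best gripped across the rack (fingers to -x and +x of it), since the tall end plate stands 75 mm off towards the books
- leaning_book: dark brown hardback, 30 thick (y), 130 deep (x), 160 high (z), about 0.37 kg, on the tubes between the row and the sliding bookend, slumped about 17 degrees over against the bookend. Origin: centre of its bottom; z along its height. Moving the bookend one hole towards the books pushes it upright and leaves it 6 mm of play
- book_a: hardback of the standing row, 34 thick, 150 deep, 178 high, against the fixed end (sizes in mm). Origin: centre of its underside; z up
- book_b: hardback of the standing row, 26 thick, 140 deep, 170 high, second from the fixed end (sizes in mm). Origin: centre of its underside; z up
- book_c: hardback of the standing row, 38 thick, 150 deep, 182 high, third (sizes in mm). Origin: centre of its underside; z up
- book_d: hardback of the standing row, 28 thick, 135 deep, 168 high, last of the row, next to the leaning book (sizes in mm). Origin: centre of its underside; z up
- mug: white mug, 82 diameter, 95 high, beyond the sliding end of the rack; origin: centre of its underside
- pencil_cup: steel cup with pencils, 74 diameter, 190 high with the pencils, behind the rack; origin: centre of its underside
- stapler: stapler, 36 x 150 x about 58 high, in front of the rack; origin: centre of its underside, y along it
- tape_dispenser: black tape dispenser, 55 x 150 x 88 high, behind the rack; origin: centre of its underside, y along it
- glasses_case: dark glasses case, 62 x 160 x 42 high, in front of the rack; origin: centre of its underside, y along it
- calculator: pocket calculator, 150 x 78 x 15 high; origin: centre of its underside, x along it
Not all that is in view belongs to the job. There is more than one size of the leaning_book; the one meant has the size given above.

How it is judged:
By the outcome, as a careful person would: the job done as asked, in the order asked, and still so for the second after the job is handed in, while the arm keeps its last pose, push and grip.
It also fails if it takes over 38 s, if anything falls off the work surface, if the arm or the gripper's body presses on something with over 40 N, if the wrist force passes 120 N, or if a joint passes its speed limit or range.

## Robot

A 6-joint arm with a two-finger parallel gripper is mounted at the origin on the work surface. World frame = base frame: x ahead of the robot, y to its left, z up, the work surface at z = 0. Lengths are in m, angles in degrees, forces in N, time in s.
With the tool pointing down it reaches from about 0.325 to 0.85 m from the base axis. Payload 15.5 kg.
Tool frame: the origin (TCP) lies at the very end of the fingers, on their centre line; the grasp point (between the pads) lies 19 mm behind it (manip.hold_point_z is the distance from the TCP to the grasp point, in m); y points along the fingers, x is the direction in which the jaws open and shut, and the axes are right-handed (so a half turn about y gives the same grasp; the last joint's range is limited). The gripper opens to 91 mm and grips with 3 to 60 N. Pads are 32 mm wide; open, the fingers measure 118 mm over their backs; the gripper's body (76 mm by 178 mm) begins 60 mm behind the grasp point.
Start: joints at [68.612, 28.281, 77.091, -0, 74.628, -5.472], TCP at [0.171, 0.601, 0.214] pointing down, gripper open.
Joint ranges: [-166.48, 166.48], [-47.26, 123.95], [12.59, 153.08], [-70.14, 250.14], [6.76, 159.57], [-176.63, 176.63]. Speed limits (degrees/s): [108.29, 108.29, 147.25, 172.46, 172.46, 172.46].

## Interface

Orientations are given as a 3x3 rotation matrix whose columns are the frame's x, y, z axes.
In Python, from station import manip gives the robot as it stands.
- The arm moves only by the shell command python3 -m pendant 'ROWS' [FORCE]. ROWS is JSON, a list of rows, each an object of numbers: "ax", "ay", "az": the turn, a rotation vector about the tool's x, y, z in rad; "dx", "dy", "dz": the shift along the tool's x, y, z in m; "fingers": the opening, from -1 (shut) to 1 (fully open). In form: [{"ax": .., "ay": .., "az": .., "dx": .., "dy": .., "dz": .., "fingers": ..}, ...]. A call has 1 to 12 rows; each row shifts and turns the commanded pose from where the row before left it, along the tool's axes as they then stand; what a row does not reach is not made up. A row lasts 1/8 s, in which the tool goes at most 62.5 mm and 10.7 degrees, less where a joint would pass 70% of its speed; a pose out of reach is approached as far as the arm can. A call with a gripper value outside its range is refused whole. The fingers move at their own pace and stop on an object; FORCE is the grip in N (left out, the last holds). Time passes only in rows, so rows that do not move let the fingers close. It gives the time, the measured TCP pose, the force and the opening at its end, in the units of the state.
- manip.sense(): the state, without advancing time (a new reading comes with each control period).
- manip.camera(name): name is "side" or "top" or "wrist"; returns the picture (420x560x3 uint8, blue, green, red); there is no depth.
- manip.get_calibration(name): a dict with "fx", "fy", "cx", "cy" (pixels), "rvec" (rotation vector, rad) and "tvec" (3), from world to camera coordinates, as OpenCV has them. Camera axes: x right, y down, z forward; pixel columns grow to the right and rows downward; lengths in m; the calibration is good to about 2 mm. A picture is of the moment at which its call begins: read the wrist's pose just before it. get_calibration takes no time and is no camera call; for the wrist camera it gives the pose at the moment of the call.
- manip.hand_in(): hands the job in, once; it reports no verdict.
The state is a dict: "time": time; "qpos": joint angles; "dq": joint speeds; "joint_efforts": joint torques, N m; "position": TCP position; "tcp_rot": TCP orientation; "contact_force": force on the tool from outside, world axes, zero at the start; "wrist_torque": the same for the moment, N m; "gripper_width": finger opening in m.
Only numpy, scipy, OpenCV 4.12 (cv2) and the standard library are available. Lean on these libraries where they do the work, as an engineer would, in place of code of your own. Each camera call takes 0.05 s, during which the arm holds its last target.

## Working session

There is one attempt and no reset: what is moved stays moved. The work goes in short steps, Python scripts to look and compute and a shell command to move; the robot and the scene stay as the last step left them, time stands still between calls to the robot, and variables do not carry over. Pictures are saved under pics/ and viewed, and the job is handed in when it is done.

```bash
mkdir -p pics; ls; python3 - <<'E'
from station import manip
import cv2
s=manip.sense(); print(s['time'],s['position'],s['tcp_rot'],s['gripper_width'],s['contact_force'])
for n in ("side","top","wrist"):
    c=manip.get_calibration(n); print(n,c)
    cv2.imwrite(f"pics/{n}0.png",manip.camera(n))
E
```

```text
pics
0.0 [0.17125165 0.60068846 0.21335403] [[ 2.74228234e-01 -4.11670083e-04 -9.61664550e-01]
 [ 9.61663914e-01 -1.10997856e-03  2.74228528e-01]
 [-1.18031871e-03 -9.99999299e-01  9.15008028e-05]] 0.09114565900935735 [-0.0975162   0.20717021  0.54341616]
side {'fx': 508.2815633102494, 'fy': 508.2815633102494, 'cx': 282.2633824473646, 'cy': 214.57626969459184, 'rvec': array([ 0.54333086,  2.92522776, -0.69044808]), 'tvec': array([ 0.47372243, -0.18625558,  1.61838161])}
top {'fx': 385.64906854471815, 'fy': 385.64906854471815, 'cx': 273.9711543274597, 'cy': 212.6046769431451, 'rvec': array([ 2.19545184, -2.18917626,  0.04269727]), 'tvec': array([0.07619795, 0.52250738, 1.04339051])}
wrist {'fx': 359.9590569564465, 'fy': 359.9590569564465, 'cx': 280.0190818136103, 'cy': 204.0557355957637, 'rvec': array([-2.34287908, -1.76740547, -0.21914194]), 'tvec': array([-0.62401912, -0.02742286,  0.38876481])}
```

View pics/top0.png

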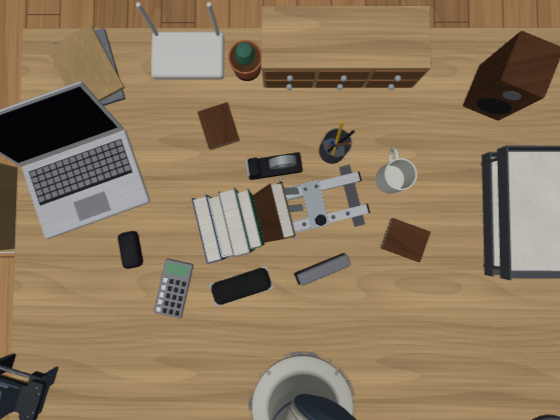

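View pics/side0.png

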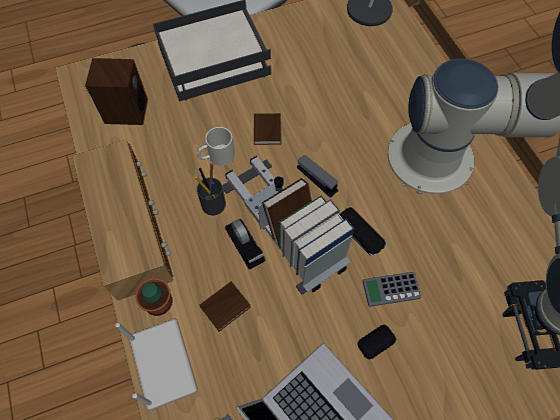

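View pics/wrist0.png

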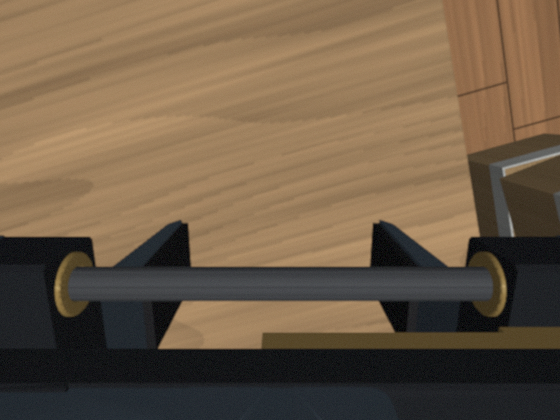

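```bash
python3 - <<'E'
import cv2
a=cv2.imread('pics/top0.png')[150:290,180:390]; cv2.imwrite('pics/top0c.png',cv2.resize(a,None,fx=3.8,fy=3.8,interpolation=2))
a=cv2.imread('pics/side0.png')[140:250,200:340]; cv2.imwrite('pics/side0c.png',cv2.resize(a,None,fx=5,fy=5,interpolation=2))
E
```

```text
(no output)
```

View pics/top0c.png

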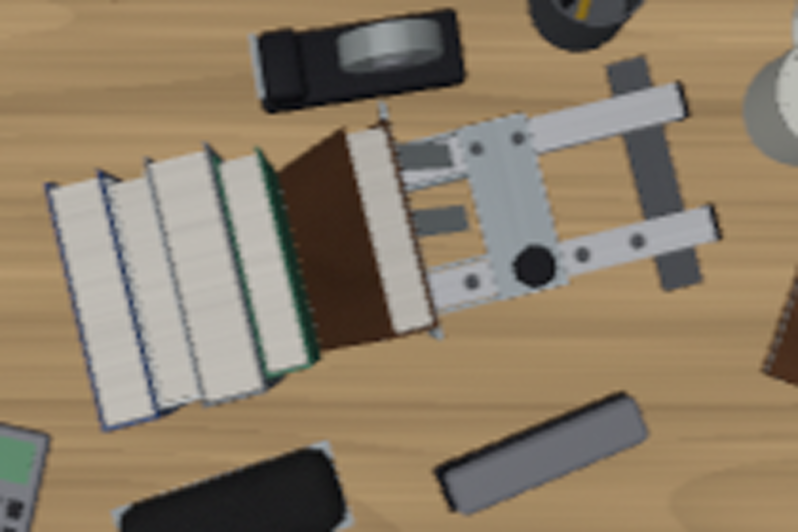

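View pics/side0c.png

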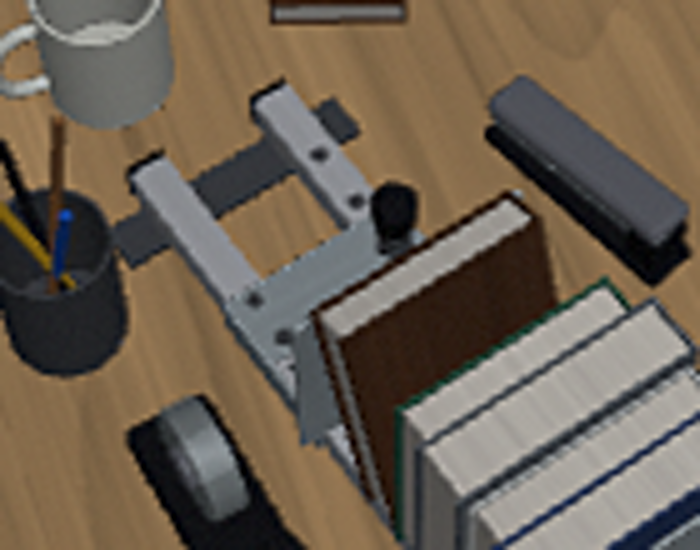

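```bash
cat > h.py <<'E'
import numpy as np, cv2
from station import manip
def ray(c,uv):
    R=cv2.Rodrigues(np.array(c['rvec']))[0]; t=np.array(c['tvec']); o=-R.T@t
    d=R.T@np.array([(uv[0]-c['cx'])/c['fx'],(uv[1]-c['cy'])/c['fy'],1.]); return o,d
def onz(c,uv,z):
    o,d=ray(c,uv); return o+d*(z-o[2])/d[2]
def proj(c,p):
    K=np.array([[c['fx'],0,c['cx']],[0,c['fy'],c['cy']],[0,0,1]])
    return cv2.projectPoints(np.array([p],float),np.array(c['rvec']),np.array(c['tvec']),K,None)[0].ravel()
E
python3 - <<'E'
from h import *
c=manip.get_calibration('top')
f=lambda u,v:(u/3.8+180,v/3.8+150)
k=onz(c,f(534,266),.0915);H=[onz(c,f(*p),.037) for p in((471,282),(583,255),(638,241))]
print(k);[print(h) for h in H]
d=H[0]-H[2]; L=np.linalg.norm(d);print(L,np.degrees(np.arctan2(d[1],d[0])))
print('axis est', (H[0]+H[1])/2, H[2]+d*2/3)
# tube far edges etc
im=manip.camera('top');g=cv2.cvtColor(im,cv2.COLOR_BGR2GRAY)
s=manip.get_calibration('side'); print('side pred',proj(s,k))
im=manip.camera('side')
m=(im[170:200,265:295].max(2)<45).astype('uint8'); print(cv2.connectedComponentsWithStats(m)[2:])
o,dd=ray(s,(278.8,182)); print(onz(s,(278.8,180.5),.0915))
E
```

```text
[ 0.50006323 -0.04091371  0.0915    ]
[ 0.49029949 -0.0027047   0.037     ]
[ 0.5095062  -0.08140505  0.037     ]
[ 0.51946215 -0.12006584  0.037     ]
0.12093013295692223 103.95459832622788
axis est [ 0.49990284 -0.04205487  0.037     ] [ 0.50002037 -0.04182508  0.037     ]
side pred [279.75020316 179.63947779]
(array([[  0,   0,  30,  30, 737],
       [  9,   7,   9,  16, 101],
       [  5,  10,   2,   1,   2],
       [ 22,  13,   7,   5,   9],
       [ 19,  18,   2,   2,   3],
       [  9,  23,   4,   3,   5],
       [ 17,  22,  13,   8,  33],
       [  4,  26,   4,   3,   5],
       [ 28,  27,   2,   3,   4],
       [  2,  29,   1,   1,   1]], dtype=int32), array([[14.16553596, 13.91180461],
       [13.24752475, 13.        ],
       [ 5.5       , 10.        ],
       [25.11111111, 15.22222222],
       [19.66666667, 18.66666667],
       [10.4       , 24.2       ],
       [23.57575758, 26.48484848],
       [ 5.8       , 27.        ],
       [28.75      , 28.        ],
       [ 2.        , 29.        ]]))
[ 0.50366127 -0.03920547  0.0915    ]
```

Candidates for the knob: the black round at top (320,220)/side (279,183), which sits on the carriage plate over the front tube. The other dark round things are the tube holes at (304,224), (333,217) and (348,213) and the small black case at (130,249). For the leaning book: brown block at (272,214), against flat brown books at (219,126) and (405,240). The close crops confirm the knob on the carriage and the book leaning on its end plate.

```bash
python3 - <<'E'
from h import *
c=manip.get_calibration('wrist');s=manip.sense()
o,d=ray(c,(280,204)); R=np.array(s['tcp_rot']); print('cam in tool',R.T@(o-s['position']),'fwd',R.T@d, manip.hold_point_z)
E
python3 -m pendant '[{"dy":-0.045},{"dy":-0.045},{"dx":-0.044,"dz":-0.041},{"dx":-0.044,"dz":-0.041},{"dx":-0.044,"dz":-0.041},{"dx":-0.044,"dz":-0.041},{"dx":-0.044,"dz":-0.041},{"dx":-0.044,"dz":-0.041},{"dx":-0.044,"dz":-0.041},{"dx":-0.044,"dz":-0.041},{"dx":-0.044,"dz":-0.041},{"dx":-0.044,"dz":-0.041}]'
```

```text
cam in tool [-0.00035012 -0.16947949  0.06858042] fwd [-1.85318747e-04  9.69366717e-01 -2.45617915e-01] 0.0188validation failed for argument at $[0]...
```

```bash
python3 -m pendant '[{"ax":0,"ay":0,"az":0,"dx":0,"dy":-0.045,"dz":0,"fingers":1},{"ax":0,"ay":0,"az":0,"dx":0,"dy":-0.045,"dz":0,"fingers":1},{"ax":0,"ay":0,"az":0,"dx":-0.044,"dy":0,"dz":-0.041,"fingers":1},{"ax":0,"ay":0,"az":0,"dx":-0.044,"dy":0,"dz":-0.041,"fingers":1},{"ax":0,"ay":0,"az":0,"dx":-0.044,"dy":0,"dz":-0.041,"fingers":1},{"ax":0,"ay":0,"az":0,"dx":-0.044,"dy":0,"dz":-0.041,"fingers":1},{"ax":0,"ay":0,"az":0,"dx":-0.044,"dy":0,"dz":-0.041,"fingers":1},{"ax":0,"ay":0,"az":0,"dx":-0.044,"dy":0,"dz":-0.041,"fingers":1},{"ax":0,"ay":0,"az":0,"dx":-0.044,"dy":0,"dz":-0.041,"fingers":1},{"ax":0,"ay":0,"az":0,"dx":-0.044,"dy":0,"dz":-0.041,"fingers":1},{"ax":0,"ay":0,"az":0,"dx":-0.044,"dy":0,"dz":-0.041,"fingers":1},{"ax":0,"ay":0,"az":0,"dx":-0.044,"dy":0,"dz":-0.041,"fingers":1}]' 40
```

```text
time: 1.75
position: [0.4456, 0.0635, 0.3041]
tcp_rot: [[0.274, 0.001, -0.962], [0.962, 0.0, 0.274], [0.0, -1.0, -0.0]]
contact_force: [1.0, 0.9, 0.1]
gripper_width: 0.0911
```

```bash
python3 -m pendant '[{"ax":0,"ay":0,"az":0,"dx":-0.043,"dy":0,"dz":-0.0405,"fingers":1},{"ax":0,"ay":0,"az":0,"dx":-0.043,"dy":0,"dz":-0.0405,"fingers":1},{"ax":0,"ay":0.1746,"az":0,"dx":0,"dy":0,"dz":0,"fingers":1},{"ax":0,"ay":0.1746,"az":0,"dx":0,"dy":0,"dz":0,"fingers":1},{"ax":0,"ay":0.1746,"az":0,"dx":0,"dy":0,"dz":0,"fingers":1},{"ax":0,"ay":0.1746,"az":0,"dx":0,"dy":0,"dz":0,"fingers":1},{"ax":0,"ay":0.1746,"az":0,"dx":0,"dy":0,"dz":0,"fingers":1},{"ax":0,"ay":0.1746,"az":0,"dx":0,"dy":0,"dz":0,"fingers":1},{"ax":0,"ay":0.1746,"az":0,"dx":0,"dy":0,"dz":0,"fingers":1},{"ax":0,"ay":0.1746,"az":0,"dx":0,"dy":0,"dz":0,"fingers":1},{"ax":0,"ay":0.1746,"az":0,"dx":0,"dy":0,"dz":0,"fingers":1},{"ax":0,"ay":0.1746,"az":0,"dx":0,"dy":0,"dz":0,"fingers":1}]' 40
python3 -m pendant '[{"ax":0,"ay":0.1746,"az":0,"dx":0,"dy":0,"dz":0,"fingers":1},{"ax":0,"ay":0.1746,"az":0,"dx":0,"dy":0,"dz":0,"fingers":1},{"ax":0,"ay":0.1746,"az":0,"dx":0,"dy":0,"dz":0,"fingers":1},{"ax":0,"ay":0.1746,"az":0,"dx":0,"dy":0,"dz":0,"fingers":1},{"ax":0,"ay":0.1746,"az":0,"dx":0,"dy":0,"dz":0,"fingers":1},{"ax":0,"ay":0.1746,"az":0,"dx":0,"dy":0,"dz":0,"fingers":1},{"ax":0,"ay":0.1746,"az":0,"dx":0,"dy":0,"dz":0,"fingers":1},{"ax":0,"ay":0.1746,"az":0,"dx":0,"dy":0,"dz":0,"fingers":1},{"ax":0,"ay":0.1746,"az":0,"dx":0,"dy":0,"dz":0,"fingers":1},{"ax":0,"ay":0.1746,"az":0,"dx":0,"dy":0,"dz":0,"fingers":1},{"ax":0,"ay":0.1746,"az":0,"dx":0,"dy":0,"dz":0,"fingers":1},{"ax":0,"ay":0.1746,"az":0,"dx":0,"dy":0,"dz":0,"fingers":1}]' 40
python3 -m pendant '[{"ax":0,"ay":0.1746,"az":0,"dx":0,"dy":0,"dz":0,"fingers":1},{"ax":0,"ay":0.1746,"az":0,"dx":0,"dy":0,"dz":0,"fingers":1},{"ax":0,"ay":0,"az":0,"dx":0,"dy":0,"dz":0,"fingers":1}]' 40
python3 - <<'E'
from h import *
print(manip.sense()['qpos'])
cv2.imwrite('pics/w1.png',manip.camera('wrist'))
E
```

```text
time: 3.25
position: [0.4992, -0.0394, 0.3039]
tcp_rot: [[0.897, -0.0, 0.443], [-0.443, 0.0, 0.897], [-0.0, -1.0, -0.0]]
contact_force: [0.3, -0.6, 1.0]
gripper_width: 0.0909
time: 4.75
position: [0.4992, -0.0394, 0.3039]
tcp_rot: [[-0.832, -0.0, 0.554], [-0.554, 0.0, -0.832], [0.0, -1.0, -0.0]]
contact_force: [-0.5, -0.4, -0.7]
gripper_width: 0.0911
time: 5.12
position: [0.4992, -0.0394, 0.3039]
tcp_rot: [[-0.97, -0.0, 0.243], [-0.243, 0.0, -0.97], [0.0, -1.0, -0.0]]
contact_force: [-0.3, -1.0, 0.5]
gripper_width: 0.091
[-1.13497175e+01  1.33759080e+01  8.62719234e+01  8.54642124e-04
  8.03592098e+01  1.54612135e+02]
```

View pics/w1.png

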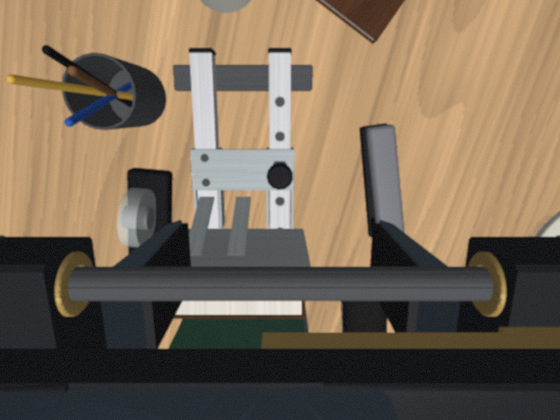

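```bash
python3 - <<'E'
from h import *
c=manip.get_calibration('wrist');im=cv2.imread('pics/w1.png')
m=(im[155:195,260:300].max(2)<50).astype('uint8'); n,_,st,ce=cv2.connectedComponentsWithStats(m)
for a,b in zip(st[1:],ce[1:]):
    if a[4]>80: print(a,b+[260,155])
cv2.imwrite('pics/w1c.png',cv2.resize(im[80:220,180:320],None,fx=4,fy=4,interpolation=2))
i=np.argmax(st[1:,4])+1; u=ce[i]+[260,155]
print('knob',onz(c,u,.0885))
H=[onz(c,p,.037) for p in((280,101.5),(279.8,136),(279.5,201.5))]
for h in H: print(h)
d=H[2]-H[0];print(np.linalg.norm(d),np.degrees(np.arctan2(d[1],d[0])))
print('axis',H[0]+d*2/3)
E
```

```text
[  8   8  23  25 455] [279.29230769 175.41978022]
knob [ 0.50120858 -0.04299592  0.0885    ]
[ 0.51971903 -0.11922775  0.037     ]
[ 0.51024149 -0.0807648   0.037     ]
[ 0.49089148 -0.00265199  0.037     ]
0.1200872102933958 103.88979692407709
axis [ 0.50050066 -0.04151058  0.037     ]
```

View pics/w1c.png

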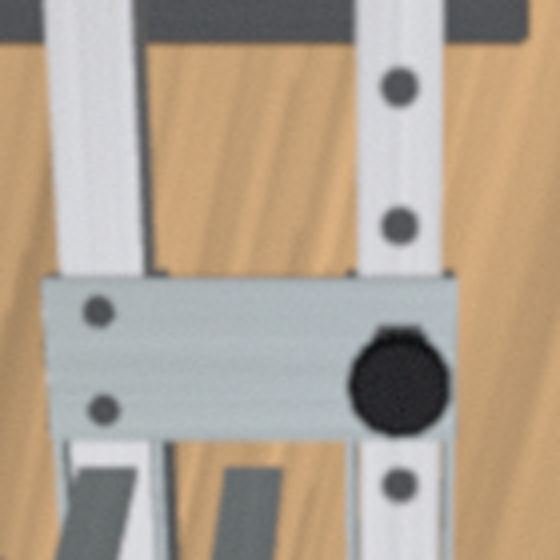

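```bash
python3 -m pendant '[{"ax":0,"ay":0,"az":0,"dx":-0.0006,"dy":0.04,"dz":0.0025,"fingers":1},{"ax":0,"ay":0,"az":0,"dx":0,"dy":0.045,"dz":0,"fingers":1},{"ax":0,"ay":0,"az":0,"dx":0,"dy":0.045,"dz":0,"fingers":1},{"ax":0,"ay":0,"az":0,"dx":0,"dy":0.04,"dz":0,"fingers":1},{"ax":0,"ay":0,"az":0,"dx":0,"dy":0.02,"dz":0,"fingers":1},{"ax":0,"ay":0,"az":0,"dx":0,"dy":0,"dz":0,"fingers":1}]' 40
python3 - <<'E'
from h import *
cv2.imwrite('pics/w2.png',manip.camera('wrist'));cv2.imwrite('pics/s2.png',manip.camera('side')[100:280,180:420].repeat(3,0).repeat(3,1))
E
```

```text
time: 5.92
position: [0.4997, -0.0416, 0.1129]
tcp_rot: [[-0.969, -0.003, 0.245], [-0.245, 0.001, -0.969], [0.002, -1.0, -0.001]]
contact_force: [-1.2, -1.0, 0.1]
gripper_width: 0.091
```

View pics/w2.png

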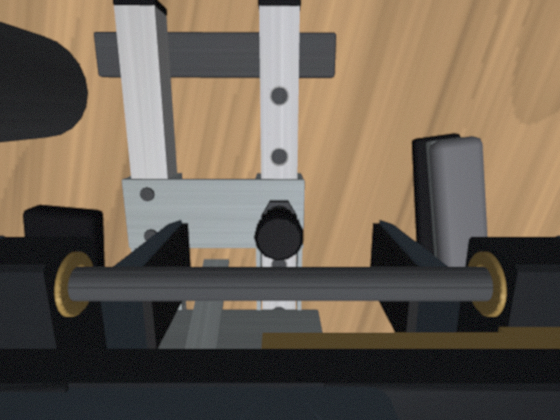

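View pics/s2.png

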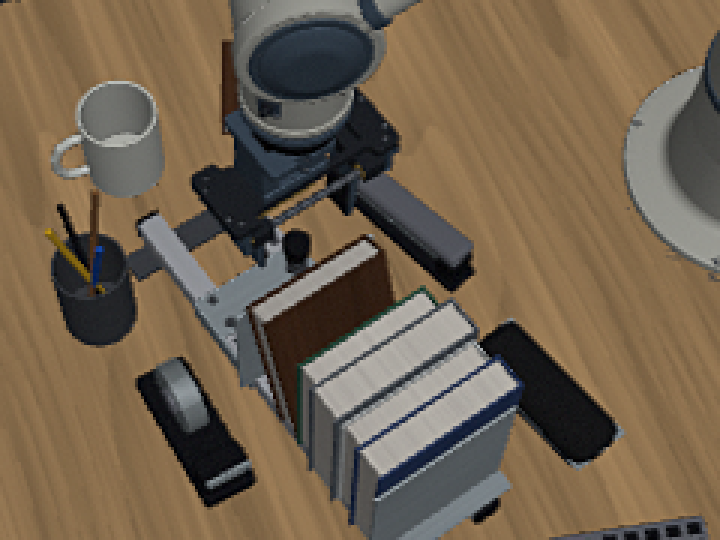

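The wrist view shows the knob at (279,232), centred between the jaws (188 and 372), with the stapler and cup clear. I'll go down and grip.

```bash
python3 -m pendant '[{"ax":0,"ay":0,"az":0,"dx":0,"dy":0.025,"dz":0,"fingers":1},{"ax":0,"ay":0,"az":0,"dx":0,"dy":0.025,"dz":0,"fingers":1},{"ax":0,"ay":0,"az":0,"dx":0,"dy":0.011,"dz":0,"fingers":1},{"ax":0,"ay":0,"az":0,"dx":0,"dy":0,"dz":0,"fingers":1}]' 40
python3 -m pendant '[{"ax":0,"ay":0,"az":0,"dx":0,"dy":0,"dz":0,"fingers":-0.4},{"ax":0,"ay":0,"az":0,"dx":0,"dy":0,"dz":0,"fingers":-0.4},{"ax":0,"ay":0,"az":0,"dx":0,"dy":0,"dz":0,"fingers":-0.6},{"ax":0,"ay":0,"az":0,"dx":0,"dy":0,"dz":0,"fingers":-1},{"ax":0,"ay":0,"az":0,"dx":0,"dy":0,"dz":0,"fingers":-1},{"ax":0,"ay":0,"az":0,"dx":0,"dy":0,"dz":0,"fingers":-1},{"ax":0,"ay":0,"az":0,"dx":0,"dy":0,"dz":0,"fingers":-1},{"ax":0,"ay":0,"az":0,"dx":0,"dy":0,"dz":0,"fingers":-1}]' 40
```

```text
time: 6.52
position: [0.5007, -0.0418, 0.0533]
tcp_rot: [[-0.97, 0.0, 0.242], [-0.242, -0.0, -0.97], [-0.0, -1.0, 0.0]]
contact_force: [-0.7, -0.1, 0.4]
gripper_width: 0.0914
time: 7.52
position: [0.5005, -0.0417, 0.0529]
tcp_rot: [[-0.97, -0.0, 0.242], [-0.242, -0.0, -0.97], [0.0, -1.0, -0.0]]
contact_force: [0.3, -0.1, -0.4]
gripper_width: 0.0272
```

```bash
python3 -m pendant '[{"ax":0,"ay":0,"az":0,"dx":0,"dy":0,"dz":0,"fingers":-1},{"ax":0,"ay":0,"az":0,"dx":0,"dy":-0.003,"dz":0,"fingers":-1},{"ax":0,"ay":0,"az":0,"dx":0,"dy":-0.003,"dz":0,"fingers":-1},{"ax":0,"ay":0,"az":0,"dx":0,"dy":-0.003,"dz":0,"fingers":-1},{"ax":0,"ay":0,"az":0,"dx":0,"dy":-0.003,"dz":0,"fingers":-1},{"ax":0,"ay":0,"az":0,"dx":0,"dy":-0.002,"dz":0,"fingers":-1},{"ax":0,"ay":0,"az":0,"dx":0,"dy":0,"dz":0,"fingers":-1}]' 45
python3 - <<'E'
from h import *
cv2.imwrite('pics/w3.png',manip.camera('wrist'))
E
```

```text
time: 8.4
position: [0.5004, -0.0417, 0.067]
tcp_rot: [[-0.97, -0.0, 0.242], [-0.242, -0.0, -0.97], [0.0, -1.0, 0.0]]
contact_force: [1.3, -0.7, -10.5]
gripper_width: 0.0273
```

View pics/w3.png

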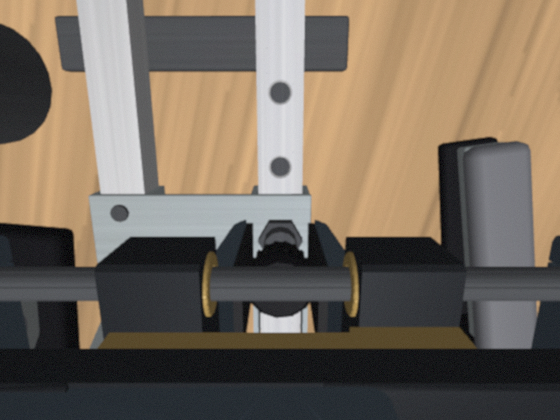

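Force of 10.5 N down at 14 mm lift matches the spring, so there's no slip. Sliding now.

```bash
python3 -m pendant '[{"ax":0,"ay":0,"az":0,"dx":0,"dy":0,"dz":-0.003,"fingers":-1},{"ax":0,"ay":0,"az":0,"dx":0,"dy":0,"dz":-0.003,"fingers":-1},{"ax":0,"ay":0,"az":0,"dx":0,"dy":0,"dz":-0.003,"fingers":-1},{"ax":0,"ay":0,"az":0,"dx":0,"dy":0,"dz":-0.003,"fingers":-1},{"ax":0,"ay":0,"az":0,"dx":0,"dy":0,"dz":-0.003,"fingers":-1},{"ax":0,"ay":0,"az":0,"dx":0,"dy":0,"dz":0,"fingers":-1}]' 45
python3 -m pendant '[{"ax":0,"ay":0,"az":0,"dx":0,"dy":0,"dz":-0.003,"fingers":-1},{"ax":0,"ay":0,"az":0,"dx":0,"dy":0,"dz":-0.003,"fingers":-1},{"ax":0,"ay":0,"az":0,"dx":0,"dy":0,"dz":-0.003,"fingers":-1},{"ax":0,"ay":0,"az":0,"dx":0,"dy":0,"dz":-0.003,"fingers":-1},{"ax":0,"ay":0,"az":0,"dx":0,"dy":0,"dz":-0.003,"fingers":-1},{"ax":0,"ay":0,"az":0,"dx":0,"dy":0,"dz":0,"fingers":-1}]' 45
python3 - <<'E'
from h import *
cv2.imwrite('pics/w4.png',manip.camera('wrist'));cv2.imwrite('pics/s4.png',manip.camera('side')[100:280,180:420].repeat(3,0).repeat(3,1))
E
```

```text
time: 9.2
position: [0.4967, -0.0268, 0.0669]
tcp_rot: [[-0.97, -0.0, 0.242], [-0.242, 0.0, -0.97], [0.0, -1.0, -0.0]]
contact_force: [1.3, 1.4, -11.6]
gripper_width: 0.0273
time: 9.95
position: [0.4931, -0.0122, 0.0669]
tcp_rot: [[-0.97, -0.0, 0.242], [-0.242, 0.0, -0.97], [0.0, -1.0, -0.0]]
contact_force: [0.9, 1.2, -10.3]
gripper_width: 0.0269
```

View pics/w4.png

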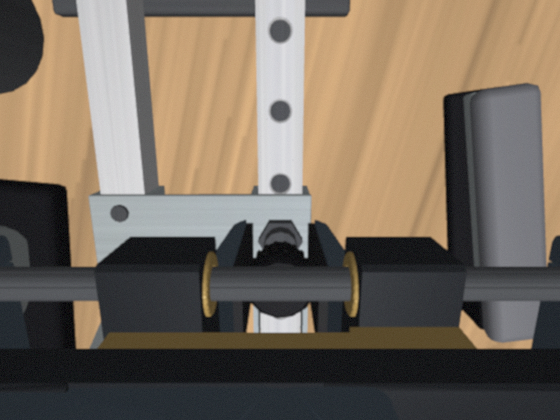

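View pics/s4.png

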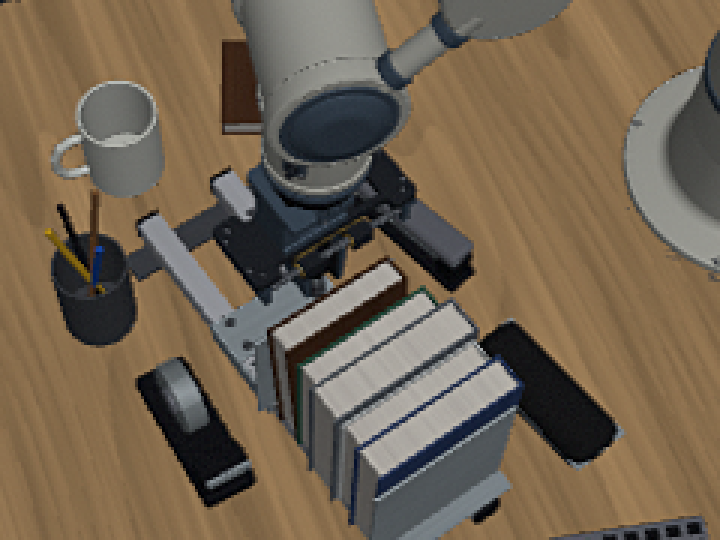

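```bash
python3 -m pendant '[{"ax":0,"ay":0,"az":0,"dx":0,"dy":0,"dz":-0.003,"fingers":-1},{"ax":0,"ay":0,"az":0,"dx":0,"dy":0,"dz":-0.003,"fingers":-1},{"ax":0,"ay":0,"az":0,"dx":0,"dy":0,"dz":-0.002,"fingers":-1},{"ax":0,"ay":0,"az":0,"dx":0,"dy":0,"dz":-0.0015,"fingers":-1},{"ax":0,"ay":0,"az":0,"dx":0,"dy":0,"dz":0,"fingers":-1},{"ax":0,"ay":0,"az":0,"dx":0,"dy":0,"dz":0,"fingers":-1}]' 45
python3 - <<'E'
from h import *
s=manip.sense();print(s['position'],s['contact_force'])
cv2.imwrite('pics/w5.png',manip.camera('wrist'))
im=cv2.imread('pics/w5.png');a=cv2.imread('pics/w3.png')
for i in (a,im):
    col=i[60:215,255:306]; m=(cv2.cvtColor(col,6)<120).astype('uint8')
    n,_,st,ce=cv2.connectedComponentsWithStats(m)
    print([ (int(q[4]),(e+[255,60]).round(1).tolist()) for q,e in zip(st[1:],ce[1:]) if q[4]>60])
E
```

```text
time: 10.8
position: [0.4909, -0.0033, 0.0669]
tcp_rot: [[-0.97, -0.0, 0.242], [-0.242, 0.0, -0.97], [0.0, -1.0, -0.0]]
contact_force: [0.3, 0.0, -10.7]
gripper_width: 0.0272
[ 0.49088394 -0.00327793  0.06690333] [  0.33558733   0.03601045 -10.69701781]
[(314, [279.8, 92.2]), (268, [279.8, 166.4])]
[(312, [279.8, 92.9]), (272, [279.9, 167.0])]
```

The hole images line up with those at the start within 0.7 px (about 0.35 mm), so the pin is over the next hole. Lowering it.

```bash
python3 -m pendant '[{"ax":0,"ay":0,"az":0,"dx":0,"dy":0.003,"dz":-0.0003,"fingers":-1},{"ax":0,"ay":0,"az":0,"dx":0,"dy":0.003,"dz":0,"fingers":-1},{"ax":0,"ay":0,"az":0,"dx":0,"dy":0.003,"dz":0,"fingers":-1},{"ax":0,"ay":0,"az":0,"dx":0,"dy":0.003,"dz":0,"fingers":-1},{"ax":0,"ay":0,"az":0,"dx":0,"dy":0.002,"dz":0,"fingers":-1},{"ax":0,"ay":0,"az":0,"dx":0,"dy":0,"dz":0,"fingers":-1},{"ax":0,"ay":0,"az":0,"dx":0,"dy":0,"dz":0,"fingers":-1}]' 45
```

```text
time: 11.72
position: [0.491, -0.0031, 0.053]
tcp_rot: [[-0.97, 0.0, 0.242], [-0.242, -0.0, -0.97], [-0.0, -1.0, 0.0]]
contact_force: [-1.3, -1.9, -5.2]
gripper_width: 0.0271
```

```bash
python3 -m pendant '[{"ax":0,"ay":0,"az":0,"dx":0,"dy":0.0004,"dz":0,"fingers":-1},{"ax":0,"ay":0,"az":0,"dx":0,"dy":0,"dz":0,"fingers":-1},{"ax":0,"ay":0,"az":0,"dx":0,"dy":0,"dz":0,"fingers":-1},{"ax":0,"ay":0,"az":0,"dx":0,"dy":0,"dz":0,"fingers":-1}]' 45
python3 - <<'E'
from h import *
cv2.imwrite('pics/w6.png',manip.camera('wrist'));cv2.imwrite('pics/s6.png',manip.camera('side')[100:280,180:420].repeat(3,0).repeat(3,1))
t=manip.camera('top');cv2.imwrite('pics/t6.png',t)
s=manip.sense();print(s['time'],s['position'],s['contact_force'],s['gripper_width'])
E
```

```text
time: 12.22
position: [0.491, -0.0031, 0.0528]
tcp_rot: [[-0.97, 0.0, 0.242], [-0.242, -0.0, -0.97], [-0.0, -1.0, 0.0]]
contact_force: [-3.6, -2.2, 5.2]
gripper_width: 0.027
12.375 [ 0.4910236  -0.00314489  0.0528049 ] [-3.21335387 -1.30978227  6.39666881] 0.027078050016864356
```

View pics/w6.png

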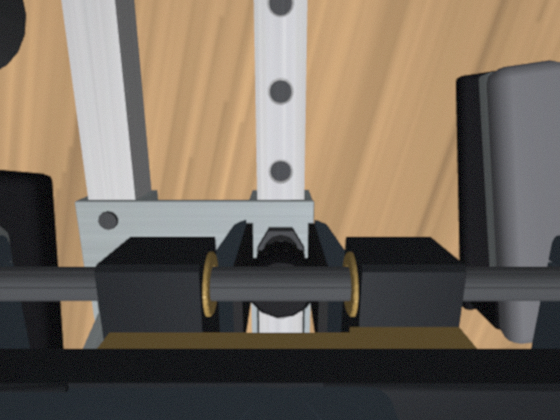

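View pics/s6.png

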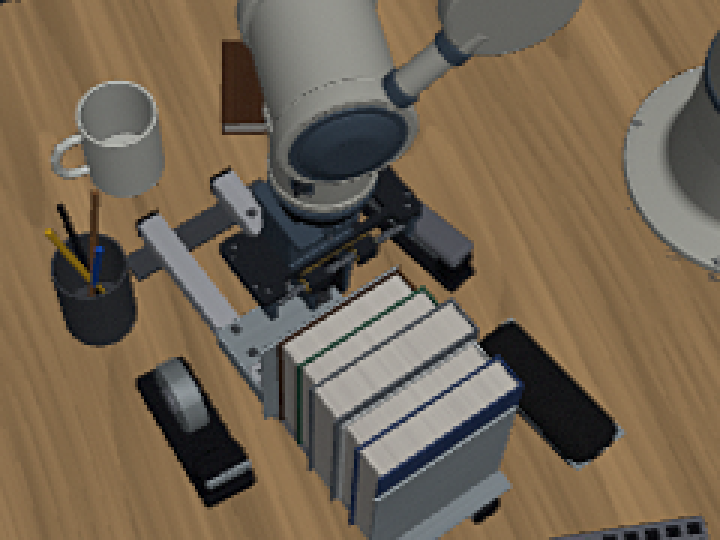

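View pics/t6.png

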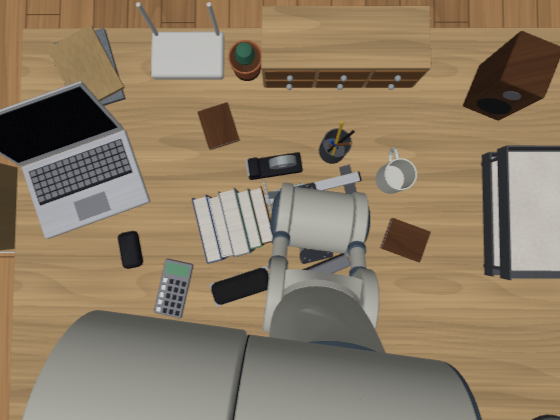

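The pictures show the book upright beside book_d, the row still standing, and the stapler, cup, mug and tape unmoved. The force turned from -5 N to +6 N, so the plunger is on its bottom stop. Handing in.

```bash
python3 - <<'E'
from station import manip
print(manip.hand_in()); s=manip.sense(); print(s['time'],s['position'],s['contact_force'],s['gripper_width'])
E
```

```text
the job is handed in; nothing more can be done
None
the job is handed in; nothing more can be done
```

The bookend is locked one hole closer to the books and the leaning book stands upright. I handed in at about 12.4 s, still gripping the knob (45 N) and pressing it lightly down. I gripped the knob across the rack, lifted it 14 mm, slid the bookend about 40 mm and lowered the pin into the next hole.

**Last checks:**
- **Alignment:** before lowering, the exposed tube holes sat within 0.7 px (about 0.35 mm) of where they were at the start, well inside the pin's play.
- **Pin down:** the gripper is back at its starting height (52.8 mm, against 52.9 mm at the grasp). The vertical force turned from -5 N to +6 N when I pressed 0.4 mm further, so the plunger is on its bottom stop.
- **Scene:** the side and top pictures show the book upright, the row standing and the other things visibly where they were. The arm hides part of the stapler in the top view.
- **Disagreement:** the fingers read 27 mm on the knob's 25 mm section, possibly because the pads touch its 29 mm rim. The knob did not slip.

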